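# Concealed catch of the porch drawer

## Task

One of the five alike wooden tiles let into the top of the drawer box is a concealed push catch; the others are solid. Feel across the tiles with the fingertips for the one that gives and press it fully down, so that the drawer springs a little way out; then reach in behind the drawer's front with a fingertip and draw it out all the way to its stop. Do not pinch the drawer front, and leave the umbrella-stand lid, the ice cleat and the two pole tips where they are.

Things in the scene. Friction and masses are not known exactly. Their poses are not given: they have to be found in the camera images.
- drawer_box: wooden drawer box fixed to the bench, 180 mm deep (its x), 300 mm wide (its y), 95 mm high; origin at the centre of its underside, z up. Its own -x is the front, where the drawer comes out (towards the robot, box turned up to 20 degrees). Flat top at z = 95 mm with five tiles let in (see tile_row). The front end of the carcass is at x = -90 mm
- tile_row (a point): centre of the top of the middle tile's place, box frame (30, 0, 93) mm. Five alike tiles, 47 x 47 mm, lie in a row along the box's y in 48 mm square openings, centres at y = -108, -54, 0, 54, 108 mm, with 6 mm strips between; tile tops 2 mm below the box's top. Any one of the five is the catch, the other four are rigid; nothing shows which
- catch (a joint): travel of the hidden catch tile, m: 0 up, 0.007 fully pressed, straight down. It is sprung: about 2 N starts it, about 5 N takes it fully down; it lets the drawer go after about 5 mm and rises by itself when released
- drawer (a joint): how far the drawer is out, m: 0 shut, 0.1 at its stop. It slides along the box's -x. Locked until the catch is pressed; then a spring brings it out to about 0.04 in about 1.5 s. From there on it slides with 1 to 2 N and stays where it is left
- drawer_lip (a point): middle of the top edge of the drawer front's inner side (the side to pull on): box frame (-90, 0, 80) mm when shut, moving with the drawer. The front is two boards, 296 mm wide: inner one (drawer_c4) 8 mm thick, outer one (drawer_c5) 8 mm thick with its top 4 mm lower, no handle. Sprung out, the gap to the carcass is about 40 mm, clear from above down to z = 40 mm
- stand_lid: white ceramic umbrella-stand lid, 160 mm across, 48 mm high with its knob, loose, left of the box; origin under its centre
- cleat: yellow hard silicone ice cleat with steel studs, 85 x 55 x 30 mm, loose, right of the box; origin under its centre
- tip_a: aluminium trekking pole tip standing on its 48 mm basket, 72 mm high, loose, right of the box; origin under its centre
- tip_b: the second pole tip, like tip_a

How it is judged:
On the way:
1. the catch tile is pressed down and the drawer is let go (value of joint catch above 0.0045 m), for 0.05 s.
At the end, for the whole second after the job is handed in: the drawer stands at least 88 mm out (stop at 100 mm) and still, the catch tile has risen to within 2 mm, and the lid, the cleat and both pole tips are within 15 mm of where they were (value of joint drawer above 0.088 m and velocity of joint drawer between -0.01 and 0.01 m/s and value of joint catch below 0.002 m and distance of each of stand_lid, cleat, tip_a, tip_b from where it was at the start of the episode below 0.015 m); the robot touches nothing.
It fails at once if the drawer front is pinched: the fingers press on its outer and inner boards at once (contact force between the fingers and drawer_c5 above 0.5 N and contact force between the fingers and drawer_c4 above 0.5 N).
It fails at once if the lid, the cleat or a pole tip is shifted or lifted by more than 15 mm (distance of any of stand_lid, cleat, tip_a, tip_b from where it was at the start of the episode above 0.015 m).
It also fails if it takes over 51 s, if anything falls off the work surface, if the arm or the gripper's body presses on something with over 40 N, if the wrist force passes 120 N, or if a joint passes its speed limit or range.

## Robot

A 6-joint arm with a two-finger parallel gripper is mounted at the origin on the work surface. World frame = base frame: x ahead of the robot, y to its left, z up, the work surface at z = 0. Lengths are in m, angles in rad, forces in N, time in s.
With the tool pointing down it reaches from about 0.35 to 0.85 m from the base axis. Payload 8.1 kg.
Tool frame: the origin (TCP) lies at the very end of the fingers, on their centre line; the grasp point (between the pads) lies 19 mm behind it; z points along the fingers, y is the line along which they close (so a half turn about z gives the same grasp; the last joint's range is limited). The gripper opens to 93 mm and grips with 3 to 60 N. Pads are 15 mm wide; open, the fingers measure 128 mm over their backs; the gripper's body (75 mm by 188 mm) begins 65 mm behind the grasp point.
Start: joints at [1.081, 0.13, 1.488, -0, 1.523, -0.085], TCP at [0.236, 0.552, 0.219] pointing down, gripper open.
Joint ranges: [-2.96, 2.96], [-0.89, 2.26], [0.02, 2.5], [-1.34, 4.48], [0, 2.73], [-2.66, 2.66]. Speed limits (rad/s): [2.39, 2.39, 2.79, 3.14, 3.14, 3.14].

## Interface

Orientations are given as a 3x3 rotation matrix whose columns are the frame's x, y, z axes.
In Python, from rig import state, capture, get_calibration, order gives the robot as it stands.
- The arm moves only by the tool send_rows, never from a script. Its argument "deltas" is a list that holds one entry, the list of rows, each a list of 5 numbers: the shift along the world's x, y, z in m, then the turn about the world's z in degrees, then the closure, from -1 (fully open) to 1 (shut). A call has exactly 10 rows; each row shifts and turns the commanded pose from where the row before left it; what a row does not reach is not made up. A row lasts 1/10 s, in which the tool goes at most 50 mm and 8.59 degrees, less where a joint would pass 70% of its speed; a pose out of reach is approached as far as the arm can. A call with a gripper value outside its range is refused whole. The fingers move at their own pace and stop on an object; "force" is the grip in N (left out, the last holds). Time passes only in rows, so rows that do not move let the fingers close, or fill a call up. It gives the time, the measured TCP pose, the force, the opening and the grip force at its end, in the units of the state.
- state(): the state, without advancing time (a new reading comes with each control period).
- capture(name): name is "side" or "top" or "wrist"; returns (picture, depth): 400x640x3 uint8, red, green, blue; 400x640 float32, m along the optical axis (not along the pixel's ray), 0 where there is no reading.
- get_calibration(name): a dict with "intrinsics" (3x3 intrinsics, pixels), "extrinsics" (4x4, takes a point from camera to world coordinates). Camera axes: x right, y up, looking along -z (the intrinsics and any distortion apply to the point x, -y, -z); pixel columns grow to the right and rows downward; lengths in m; the calibration is good to about 2 mm. A picture is of the moment at which its call begins: read the wrist's pose just before it. get_calibration takes no time and is no camera call; for the wrist camera it gives the pose at the moment of the call.
- order.sign_off(): hands the job in; it is judged then, once.
The state is a dict: "t": time; "joints": joint angles; "qvel": joint speeds; "joint_torque": joint torques, N m; "tool_pos": TCP position; "tcp_rot": TCP orientation; "contact_force": force on the tool from outside, world axes, zero at the start; "torque": the same for the moment, N m; "opening": finger opening in m; "finger_force": force on a finger pad.
Only numpy, scipy, OpenCV 4.12 (cv2) and the standard library are available. Lean on these libraries where they do the work, as an engineer would, in place of code of your own. Each camera call takes 0.05 s, during which the arm holds its last target. There are 200 camera calls.

## Working session

There is one attempt and no reset: what is moved stays moved. The work goes in short steps, Python scripts to look and compute and a tool call to move; the robot and the scene stay as the last step left them, time stands still between calls to the robot, and variables do not carry over. Pictures are saved under pics/ and viewed, at most 10 in all, crops included, and the job is handed in when it is done.

Besides the shell and the picture viewer there is one more tool, called after "Request:" by a JSON object that holds its "name" and its "arguments". send_rows: Moves the arm, as the interface text tells. Its arguments: {"type":"object","properties":{"deltas":{"type":"array","items":{"type":"array","items":{"type":"array","items":{"type":"number"}}}},"force":{"type":"number"}},"required":["deltas"]}

```bash
mkdir -p pics; python3 - <<'E'
from rig import *
import cv2,numpy as np
s=state();print(s['t'],s['tool_pos'],s['tcp_rot'],s['contact_force'],s['opening'])
for n in ['top','side']:
    p,d=capture(n);c=get_calibration(n);np.savez(f'{n}.npz',p=p,d=d,K=c['intrinsics'],E=c['extrinsics'])
    print(c)
    cv2.imwrite(f'pics/{n}.png',p[:,:,::-1])
E
```

```text
0.0 [0.23601789 0.55100909 0.21757568] [[-9.19178368e-01  3.93840546e-01 -8.66595336e-04]
 [ 3.93841471e-01  9.19176918e-01 -1.64002085e-03]
 [ 1.50647723e-04 -1.84877287e-03 -9.99998280e-01]] [0.7971407  0.21522103 0.11049229] 0.09314708558236248
{'intrinsics': array([[364.93835837,   0.        , 320.49618817],
       [  0.        , 364.93835837, 193.42349914],
       [  0.        ,   0.        ,   1.        ]]), 'extrinsics': array([[-0.04291501,  0.97279397, -0.22766244,  0.37392555],
       [-0.99907822, -0.04201517,  0.00879966,  0.03709995],
       [-0.00100502,  0.22783022,  0.97370035,  0.97314465],
       [ 0.        ,  0.        ,  0.        ,  1.        ]])}
{'intrinsics': array([[450.00993193,   0.        , 315.50961636],
       [  0.        , 450.00993193, 205.20079448],
       [  0.        ,   0.        ,   1.        ]]), 'extrinsics': array([[ 0.78011262,  0.41270355, -0.4702128 ,  0.16508507],
       [-0.6252241 ,  0.48689043, -0.60994469, -0.4829343 ],
       [-0.02278423,  0.76981393,  0.63786158,  0.64594412],
       [ 0.        ,  0.        ,  0.        ,  1.        ]])}
```

View pics/top.png

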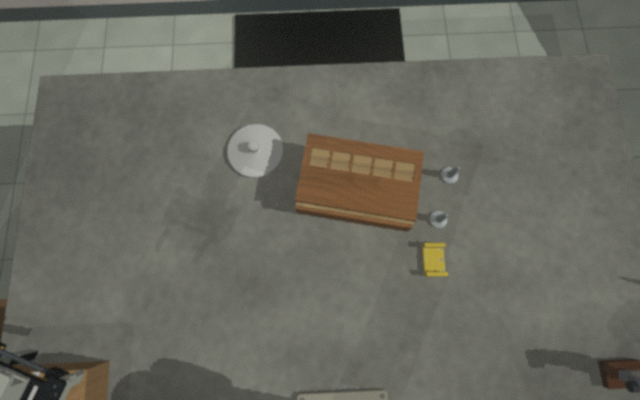

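View pics/side.png

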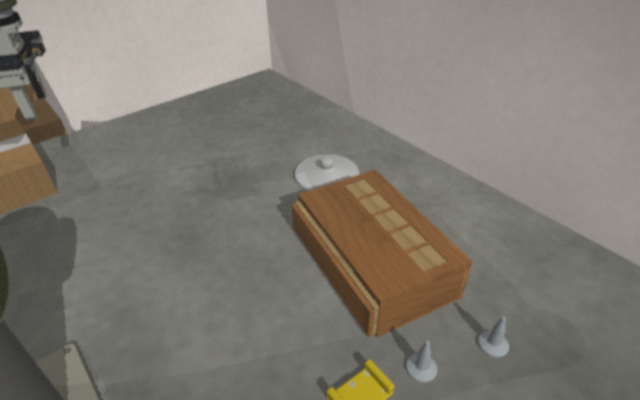

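The top view shows the box with its tiles at about (319,158) to (404,172), the lid at (254,150), the tips at (450,174) and (438,219), and the cleat at (434,259). In the side view, the drawer front faces lower left.

```bash
cat > h.py <<'E'
import numpy as np,cv2
def cloud(n):
    f=np.load(n+'.npz');K,E,d=f['K'],f['E'],f['d'];v,u=np.mgrid[:400,:640]
    P=np.stack([(u-K[0,2])/K[0,0]*d,-(v-K[1,2])/K[1,1]*d,-d],-1)
    W=P@E[:3,:3].T+E[:3,3];W[d==0]=np.nan;return W
def onplane(n,u,v,z):
    f=np.load(n+'.npz');K,E=f['K'],f['E']
    r=E[:3,:3]@np.array([(u-K[0,2])/K[0,0],-(v-K[1,2])/K[1,1],-1]);return E[:3,3]+r*(z-E[2,3])/r[2]
E
python3 - <<'E'
from h import *
for n in ['top','side']:
    W=cloud(n);x,y,z=W[...,0],W[...,1],W[...,2]
    m=(abs(z-.094)<.007)&(x>.4)&(x<.8)&(abs(y)<.3)
    c=cv2.connectedComponentsWithStats(m.astype(np.uint8));i=1+np.argmax(c[2][1:,4]);m=c[1]==i
    r=cv2.minAreaRect((W[m][:,:2]*1000).astype(np.float32));print(n,m.sum(),r,np.median(z[m]),cv2.boxPoints(r))
for u,v in [(319,158),(341,161),(362,164),(383,168),(404,172)]: print(onplane('top',u,v,.093).round(4))
W=cloud('top')
for u,v in [(254,150),(450,174),(438,219),(434,259)]: print(W[v,u].round(3))
f=np.load('top.npz')['p'][110:250,210:470,::-1]
cv2.imwrite('pics/crop.png',cv2.resize(f,None,fx=3,fy=3,interpolation=cv2.INTER_CUBIC))
E
```

```text
top 8346 ((621.8935546875, -71.90306091308594), (300.5638732910156, 181.21531677246094), 77.9576187133789) 0.09412076667257457 [[ 501.92575  -199.97388 ]
 [ 679.15314  -237.78177 ]
 [ 741.8613     56.167755]
 [ 564.634      93.97565 ]]
side 11795 ((623.4599609375, -69.67671203613281), (303.8009033203125, 182.5501708984375), 77.73331451416016) 0.09357223569797357 [[ 501.99564  -198.71664 ]
 [ 680.37805  -237.50168 ]
 [ 744.9243     59.36322 ]
 [ 566.5419     98.148254]]
[0.672 0.029 0.093]
[ 0.6616 -0.0263  0.093 ]
[ 0.6514 -0.0788  0.093 ]
[ 0.6386 -0.1309  0.093 ]
[ 0.6259 -0.1827  0.093 ]
[0.718 0.202 0.046]
[ 0.632 -0.321  0.032]
[ 0.513 -0.275  0.03 ]
[ 0.411 -0.259  0.01 ]
```

View pics/crop.png

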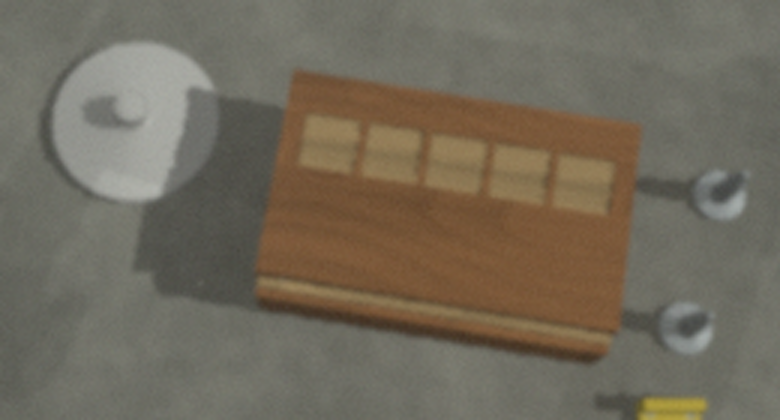

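The crop confirms the layout: the tiles run from (330,143) to (583,184) in the crop, with the front at the bottom. The box centre is about (0.6225, -0.071) and the yaw about -12.1°. I'll close the fingers and move to above the left tile.

Request:
{"name": "send_rows", "arguments": {"deltas": [[[0.022,-0.026,0,1.1,1],[0.022,-0.026,0,1.1,1],[0.022,-0.026,0,1.1,1],[0.022,-0.026,0,1.1,1],[0.022,-0.026,0,1.1,1],[0.022,-0.026,0,1.1,1],[0.022,-0.026,0,1.1,1],[0.022,-0.026,0,1.1,1],[0.022,-0.026,0,1.1,1],[0.022,-0.026,0,1.1,1]]], "force": 20}}

```text
t: 1.1
tool_pos: [0.4568, 0.2902, 0.2182]
tcp_rot: [[-0.978, 0.21, -0.001], [0.21, 0.978, -0.0], [0.001, -0.0, -1.0]]
contact_force: [0.8, 0.8, -0.1]
opening: 0.0175
finger_force: 0.0
```

Request:
{"name": "send_rows", "arguments": {"deltas": [[[0.022,-0.026,-0.01,0,1],[0.022,-0.026,-0.01,0,1],[0.022,-0.026,-0.01,0,1],[0.022,-0.026,-0.01,0,1],[0.022,-0.026,-0.01,0,1],[0.022,-0.026,-0.01,0,1],[0.022,-0.026,-0.01,0,1],[0.022,-0.026,-0.01,0,1],[0.022,-0.026,-0.01,0,1],[0,0,-0.01,0,1]]]}}

```text
t: 2.1
tool_pos: [0.6558, 0.0538, 0.1174]
tcp_rot: [[-0.977, 0.215, -0.0], [0.215, 0.977, -0.001], [-0.0, -0.001, -1.0]]
contact_force: [-0.6, -0.0, -0.4]
opening: 0.0005
finger_force: 0.0
```

Request:
{"name": "send_rows", "arguments": {"deltas": [[[0.009,-0.013,0,0,1],[0.01,-0.0125,0,0,1],[0,0,-0.005,0,1],[0,0,-0.005,0,1],[0,0,-0.005,0,1],[0,0,-0.004,0,1],[0,0,-0.003,0,1],[0,0,-0.002,0,1],[0,0,-0.002,0,1],[0,0,0,0,1]]]}}

```text
t: 3.1
tool_pos: [0.6733, 0.0323, 0.0933]
tcp_rot: [[-0.977, 0.211, 0.0], [0.211, 0.977, 0.0], [-0.0, 0.0, -1.0]]
contact_force: [-3.4, 1.2, 3.9]
opening: 0.0002
finger_force: 2.1
```

Request:
{"name": "send_rows", "arguments": {"deltas": [[[0.0,-0.003,0.002,0,1],[0,0,-0.002,0,1],[0,0,-0.001,0,1],[0,0,-0.001,0,1],[0,0,-0.001,0,1],[0,0,0,0,1],[0,0,0,0,1],[0,0,0,0,1],[0,0,0,0,1],[0,0,0,0,1]]]}}

```text
t: 4.1
tool_pos: [0.674, 0.0285, 0.0932]
tcp_rot: [[-0.977, 0.211, 0.002], [0.211, 0.977, -0.001], [-0.002, -0.0, -1.0]]
contact_force: [-11.3, -0.5, 21.4]
opening: 0.0008
finger_force: 10.7
```

That tile is rigid. On to the next one.

Request:
{"name": "send_rows", "arguments": {"deltas": [[[0,0,0.018,0,1],[-0.0035,-0.018,0,0,1],[-0.004,-0.0178,0,0,1],[-0.0038,-0.017,0,0,1],[0,0,0,0,1],[0,0,-0.01,0,1],[0,0,-0.003,0,1],[0,0,-0.003,0,1],[0,0,-0.002,0,1],[0,0,0,0,1]]]}}

```text
t: 5.1
tool_pos: [0.6614, -0.0239, 0.0932]
tcp_rot: [[-0.978, 0.21, -0.001], [0.21, 0.978, -0.001], [0.001, -0.002, -1.0]]
contact_force: [-18.9, -2.9, 30.1]
opening: 0.0005
finger_force: 15.1
```

Request:
{"name": "send_rows", "arguments": {"deltas": [[[0,0,0.018,0,1],[-0.0035,-0.018,0,0,1],[-0.004,-0.0178,0,0,1],[-0.0038,-0.017,0,0,1],[0,0,0,0,1],[0,0,-0.01,0,1],[0,0,-0.003,0,1],[0,0,-0.003,0,1],[0,0,-0.001,0,1],[0,0,0,0,1]]]}}

```text
t: 6.1
tool_pos: [0.65, -0.0766, 0.0933]
tcp_rot: [[-0.978, 0.211, -0.001], [0.211, 0.978, -0.001], [0.001, -0.001, -1.0]]
contact_force: [-16.1, -0.1, 23.9]
opening: 0.0003
finger_force: 12.1
```

Request:
{"name": "send_rows", "arguments": {"deltas": [[[0,0,0.017,0,1],[-0.003,-0.018,0,0,1],[-0.0035,-0.0178,0,0,1],[-0.0038,-0.017,0,0,1],[0,0,0,0,1],[0,0,-0.01,0,1],[0,0,-0.003,0,1],[0,0,-0.003,0,1],[0,0,-0.001,0,1],[0,0,0,0,1]]]}}

```text
t: 7.1
tool_pos: [0.6403, -0.1289, 0.0904]
tcp_rot: [[-0.978, 0.211, -0.0], [0.211, 0.978, 0.0], [0.0, 0.0, -1.0]]
contact_force: [-1.2, -0.9, 1.5]
opening: 0.0007
finger_force: 0.8
```

The fourth tile gives. I'll press it fully down, hold, then lift.

Request:
{"name": "send_rows", "arguments": {"deltas": [[[0,0,-0.002,0,1],[0,0,-0.002,0,1],[0,0,-0.002,0,1],[0,0,-0.001,0,1],[0,0,0,0,1],[0,0,0,0,1],[0,0,0,0,1],[0,0,0,0,1],[0,0,0,0,1],[0,0,0,0,1]]]}}

```text
t: 8.1
tool_pos: [0.6408, -0.129, 0.0861]
tcp_rot: [[-0.978, 0.211, 0.001], [0.211, 0.978, 0.0], [-0.001, 0.0, -1.0]]
contact_force: [-10.2, 3.6, 18.5]
opening: 0.0003
finger_force: 9.2
```

Request:
{"name": "send_rows", "arguments": {"deltas": [[[0,0,0,0,1],[0,0,0.01,0,1],[0,0,0.02,0,1],[0,0,0.02,0,1],[0,0,0,0,1],[0,0,0,0,1],[0,0,0,0,1],[0,0,0,0,1],[0,0,0,0,1],[0,0,0,0,1]]]}}

```text
t: 9.1
tool_pos: [0.64, -0.1293, 0.1329]
tcp_rot: [[-0.977, 0.211, -0.001], [0.211, 0.977, 0.0], [0.001, 0.0, -1.0]]
contact_force: [0.6, -0.9, -0.6]
opening: 0.0004
finger_force: 0.0
```

```bash
python3 - <<'E'
from rig import *
import cv2,numpy as np
for n in ['top','side']:
    p,d=capture(n);c=get_calibration(n);np.savez(f'{n}2.npz',p=p,d=d,K=c['intrinsics'],E=c['extrinsics'])
s=state();print(s['t'],s['tool_pos'],s['contact_force'])
a=np.load('top2.npz')['p'][110:250,210:470,::-1];b=np.load('side2.npz')['p'][150:350,250:510,::-1]
cv2.imwrite('pics/c2.png',np.vstack([cv2.resize(q,None,fx=1.7,fy=1.7,interpolation=cv2.INTER_CUBIC) for q in (a,b)]))
from h import *
W=cloud('top2')
o=np.array([.6225,-.071]);R=np.array([[.9778,-.2096],[.2096,.9778]])
B=(W[...,:2]-o)@R.T
m=(abs(W[...,2]-.08)<.012)&(B[...,0]<-.1)&(B[...,0]>-.2)&(abs(B[...,1])<.1)
print(m.sum(),np.percentile(B[m][:,0],[2,25,50,75,98]),np.median(W[m][:,2]))
E
```

```text
9.2 [ 0.64026825 -0.12936989  0.13333889] [0.19185394 0.42510672 1.06201191]
347 [-0.14670325 -0.14301189 -0.13879359 -0.13503798 -0.13084213] 0.0772573950835238
```

View pics/c2.png

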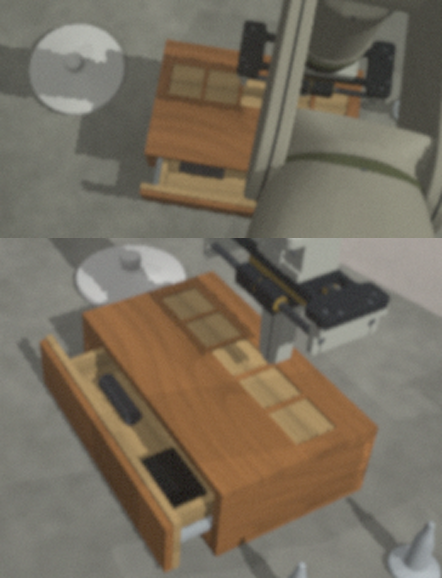

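The crops show the drawer sprung out, with the inner face of its front at box x ≈ -130 mm. I'll move over the gap's centre, check, then go down.

Request:
{"name": "send_rows", "arguments": {"deltas": [[[-0.025,0.016,0,0,1],[-0.025,0.016,0,0,1],[-0.025,0.016,0,0,1],[-0.025,0.016,0,0,1],[-0.0262,0.0176,0,0,1],[0,0,0,0,1],[0,0,-0.01,0,1],[0,0,-0.01,0,1],[0,0,0,0,1],[0,0,0,0,1]]]}}

```text
t: 10.2
tool_pos: [0.5141, -0.0481, 0.1127]
tcp_rot: [[-0.977, 0.212, -0.002], [0.212, 0.977, 0.0], [0.002, -0.0, -1.0]]
contact_force: [-0.4, 0.3, 0.1]
opening: 0.0007
finger_force: 0.0
```

Request:
{"name": "send_rows", "arguments": {"deltas": [[[0,0,-0.005,0,1],[0,0,-0.006,0,1],[0,0,-0.007,0,1],[0,0,-0.007,0,1],[0,0,-0.007,0,1],[0,0,-0.007,0,1],[0,0,-0.007,0,1],[0,0,-0.007,0,1],[0,0,-0.004,0,1],[0,0,0,0,1]]]}}

```text
t: 11.2
tool_pos: [0.5136, -0.0477, 0.0558]
tcp_rot: [[-0.977, 0.211, -0.001], [0.211, 0.977, 0.0], [0.001, -0.0, -1.0]]
contact_force: [-0.3, 0.2, 0.5]
opening: 0.0001
finger_force: 0.0
```

Request:
{"name": "send_rows", "arguments": {"deltas": [[[-0.0039,0.0008,0,0,1],[-0.0039,0.0008,0,0,1],[-0.0039,0.0008,0,0,1],[-0.0039,0.0009,0,0,1],[-0.0039,0.0008,0,0,1],[-0.0039,0.0008,0,0,1],[-0.0039,0.0009,0,0,1],[-0.0039,0.0008,0,0,1],[-0.0039,0.0008,0,0,1],[-0.0039,0.0009,0,0,1]]]}}

```text
t: 12.2
tool_pos: [0.475, -0.0395, 0.0567]
tcp_rot: [[-0.977, 0.211, 0.0], [0.211, 0.977, -0.0], [-0.0, -0.0, -1.0]]
contact_force: [0.4, -0.3, 1.2]
opening: 0.0007
finger_force: 0.6
```

Request:
{"name": "send_rows", "arguments": {"deltas": [[[-0.0039,0.0008,0,0,1],[-0.0039,0.0008,0,0,1],[-0.0039,0.0008,0,0,1],[-0.0039,0.0009,0,0,1],[-0.0039,0.0008,0,0,1],[-0.0039,0.0008,0,0,1],[-0.0029,0.0006,0,0,1],[-0.002,0.0004,0,0,1],[-0.001,0.0002,0,0,1],[0,0,0,0,1]]]}}

```text
t: 13.2
tool_pos: [0.4456, -0.0334, 0.0565]
tcp_rot: [[-0.977, 0.211, -0.0], [0.211, 0.977, -0.0], [0.0, -0.0, -1.0]]
contact_force: [1.4, 0.6, -0.4]
opening: 0.0005
finger_force: 0.3
```

Request:
{"name": "send_rows", "arguments": {"deltas": [[[-0.001,0.0002,0,0,1],[-0.001,0.0002,0,0,1],[-0.001,0.0002,0,0,1],[-0.001,0.0002,0,0,1],[0,0,0,0,1],[0,0,0,0,1],[0,0,0,0,1],[0,0,0,0,1],[0,0,0,0,1],[0,0,0,0,1]]]}}

```text
t: 14.2
tool_pos: [0.4454, -0.0334, 0.0568]
tcp_rot: [[-0.977, 0.212, 0.008], [0.212, 0.977, -0.001], [-0.008, 0.0, -1.0]]
contact_force: [21.9, -3.8, -19.1]
opening: 0.0007
finger_force: 10.9
```

The drawer is at its stop. I'll back off from the front, lift out and look.

Request:
{"name": "send_rows", "arguments": {"deltas": [[[0.002,-0.0004,0,0,1],[0.003,-0.0006,0,0,1],[0.005,-0.001,0,0,1],[0.006,-0.0013,0,0,1],[0,0,0,0,1],[0,0,0.005,0,1],[0,0,0.01,0,1],[0,0,0.02,0,1],[0,0,0.03,0,1],[0,0,0.03,0,1]]]}}

```text
t: 15.2
tool_pos: [0.4574, -0.0358, 0.1532]
tcp_rot: [[-0.977, 0.211, -0.0], [0.211, 0.977, 0.0], [0.0, -0.0, -1.0]]
contact_force: [-0.0, -0.9, -0.6]
opening: 0.0006
finger_force: 0.0
```

Request:
{"name": "send_rows", "arguments": {"deltas": [[[0,0.01,0.03,0,1],[-0.005,0.03,0,0,1],[-0.005,0.03,0,0,1],[-0.005,0.03,0,0,1],[-0.005,0.03,0,0,1],[-0.005,0.03,0,0,1],[-0.005,0.03,0,0,1],[-0.005,0.03,0,0,1],[0,0,0,0,1],[0,0,0,0,1]]]}}

```text
t: 16.2
tool_pos: [0.4227, 0.1844, 0.1823]
tcp_rot: [[-0.978, 0.209, 0.001], [0.209, 0.978, -0.0], [-0.001, -0.0, -1.0]]
contact_force: [0.1, -1.0, 0.0]
opening: 0.0002
finger_force: 0.0
```

```bash
python3 - <<'E'
from rig import *
import cv2,numpy as np
for n in ['top','side']:
    p,d=capture(n);c=get_calibration(n);np.savez(f'{n}3.npz',p=p,d=d,K=c['intrinsics'],E=c['extrinsics'])
s=state();print(s['t'],s['tool_pos'],s['contact_force'])
a=np.load('top3.npz')['p'][110:290,210:470,::-1];b=np.load('side3.npz')['p'][150:400,250:510,::-1]
cv2.imwrite('pics/c3.png',np.vstack([cv2.resize(q,None,fx=1.35,fy=1.35) for q in (a,b)]))
from h import *
o=np.array([.6225,-.071]);R=np.array([[.9778,-.2096],[.2096,.9778]])
for n in ['top3','side3']:
    W=cloud(n);B=(W[...,:2]-o)@R.T
    m=(abs(W[...,2]-.08)<.012)&(B[...,0]<-.12)&(B[...,0]>-.25)&(abs(B[...,1])<.14)
    print(m.sum(),np.percentile(B[m][:,0],[2,25,50,75,98]).round(4))
    m=(abs(W[...,2]-.09)<.012)&(abs(B[...,0]-.03)<.015)
    for y in range(-108,109,54): print(y,np.nanmedian(W[...,2][m&(abs(B[...,1]-y/1000)<.015)]).round(4))
E
```

```text
16.3 [0.42306217 0.1834226  0.18205488] [-0.6269701   0.20207524  0.81746899]
798 [-0.2064 -0.2026 -0.1984 -0.1945 -0.1907]
-108 0.0927
-54 0.0926
0 0.0925
54 0.0924
108 0.092
1424 [-0.2056 -0.2025 -0.1977 -0.1941 -0.1897]
-108 0.0919
-54 0.0919
0 0.092
54 0.0918
108 0.0918
```

View pics/c3.png

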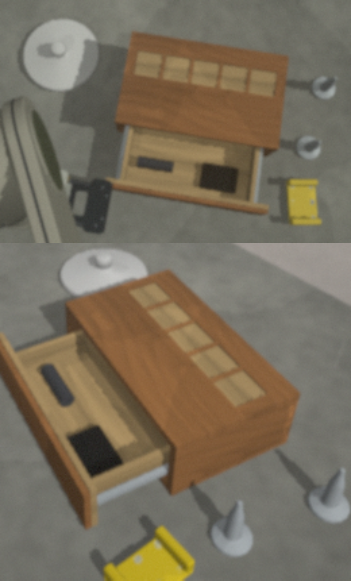

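The drawer is about 100 mm out, the tiles are level, and the loose items haven't moved. The arm is clear.

```bash
python3 -c "
from rig import order;print(order.sign_off())"
```

```text
the job is handed in; nothing more can be done
None
```

The catch was the fourth tile from the left; I pressed it fully down, drew the drawer out to its stop at about 100 mm, and handed the job in at about 16 s with the loose items unmoved and the arm clear (no verdict was returned).

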